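# Scoop cork chunks into the singing bowl and shut the bin

## Robot

A 6-joint arm with a two-finger parallel gripper is mounted at the origin on the work surface. World frame = base frame: x ahead of the robot, y to its left, z up, the work surface at z = 0. Lengths are in mm, angles in rad, forces in N, time in s.
With the tool pointing down it reaches from about 400 to 825 mm from the base axis. Payload 7 kg.
Tool frame: the origin (TCP) lies on the centre line of the jaws, within the pads' length; the fingertips stand 8 mm ahead of it and the grasp point (between the pads) lies 11 mm behind it; y points along the fingers, x is the direction in which the jaws open and shut, and the axes are right-handed (so a half turn about y gives the same grasp; the last joint's range is limited). The gripper opens to 85 mm and grips with 20 to 120 N. Pads are 22 mm wide; open, the fingers measure 114 mm over their backs; the gripper's body (76 mm by 85 mm) begins 54 mm behind the grasp point. The pads swing forward as they close: fully open they stand 13 mm farther back than shut.
Start: joints at [1.6, 0.359, 0.012, 0, -1.224, -0.288], TCP at [172.756, 652.496, 239.302] pointing down, gripper open.
Joint ranges: [-3.07, 3.07], [-1.43, 2.12], [-1.02, 1.25], [-3.03, 1.67], [-3.05, -0], [-3.03, 3.03]. Speed limits (rad/s): [2.39, 2.39, 3.01, 3.14, 3.14, 3.14].

## Interface

Orientations are given as a unit quaternion [x, y, z, w].
In Python, from bench import ctrl, capture, camera_params, workorder, nets gives the robot as it stands.
- The arm moves only by the tool play_rows, never from a script. Its argument "targets" is a list of rows, each a list of 5 numbers: the closure, from 0 (fully open) to 1 (shut), then the shift along the tool's x, y, z in units of 30 mm (1.0 is 30 mm), then the turn about the tool's y in units of 5 degrees (1.0 is 5 degrees). A call has exactly 8 rows; each row is the pose to reach, as a shift and turn from the pose commanded when the call began, along the tool's axes at that moment; what a row does not reach only later rows make up. A row lasts 1/10 s, in which the tool goes at most 50 mm and 8.59 degrees, less where a joint would pass 70% of its speed; a pose out of reach is approached as far as the arm can. A call with a gripper value outside its range is refused whole. The fingers move at their own pace and stop on an object; the grip force is fixed at half the most. Time passes only in rows, so rows that repeat a pose let the fingers close, or fill a call up. It gives the time, the measured TCP pose, the force and the opening at its end, in the units of the state.
- ctrl.observe(): the state, without advancing time (a new reading comes with each control period).
- capture(name): name is "side" or "top"; returns the picture (400x640x3 uint8, red, green, blue); there is no depth.
- camera_params(name): a dict with "mtx" (3x3 intrinsics, pixels), "k1" (the pictures are not rectified: a ray, as slopes to the right and down, at radius r is drawn at 1 + k1 r^2 times it, then the intrinsics apply), "R" (3x3) and "t" (3): a world point X has camera coordinates R X + t. Camera axes: x right, y down, z forward; pixel columns grow to the right and rows downward; lengths in mm; the calibration is good to about 2 mm. A picture is of the moment at which its call begins. camera_params takes no time and is no camera call.
- workorder.sign_off(): hands the job in, once; it reports no verdict.
Trained networks look in the newest picture that a camera, given by its name, has taken for a name from the list of things; names that differ only in an ending like _2 or _b are one class to them, and where a whole thing is asked for, a point or a joint stands for the part that bears it (a point fixed in the world has none). Each returns a list of dicts, best first, with "confidence" (0 to 1); they miss things now and then, are a little off and sometimes report something else, mostly with a low value. They report only what shows in the picture. A call takes as long as a camera call. They do not tell look-alikes from the thing itself.
- nets.spot_in(thing, camera): "pixel" ([column, row] in pixels, amid what is visible of it).
- nets.mark_of(thing, camera): "pixel" ([column, row] in pixels: a listed point, or the origin of a listed thing).
The state is a dict: "time_s": time; "joint_positions": joint angles; "dq": joint speeds; "joint_torque": joint torques, N m; "tool_pos": TCP position; "tcp_rot": TCP orientation; "force": force on the tool from outside, world axes, zero at the start; "torque": the same for the moment, N m; "grip_width": opening from 0.0 (shut) to 1.0 (fully open).
Only numpy, scipy, OpenCV 4.12 (cv2) and the standard library are available. Lean on these libraries where they do the work, as an engineer would, in place of code of your own. Each camera call takes 0.05 s, during which the arm holds its last target. There are 200 camera calls.

## Task

Pick up the metal scoop and use it to put at least three of the six orange cork chunks from the wooden bin into the brass bowl, never touching the chunks with the gripper's fingers and leaving none of them lying about outside bin and bowl. Then set the scoop back down level in the middle of its dark wooden rest, and last push the bin's door shut until it clicks fully home on its catch. Do not shift the bowl, the jar or the stopwatch.

Things in the scene. Friction and masses are not known exactly. Their poses are not given: they have to be found in the camera images.
- bin: fixed open-topped wooden bin; origin at the centre of its underside, +x from its open front to its back wall (away from the robot). Inside 120 mm long (x -60 to +60), 104 mm wide (y -52 to +52), floor top 6 mm up, walls 6 mm thick, 50 mm high. No front wall, only the door; the floor runs on to x = -86 as a level sill with a 2.5 mm catch ball at x = -72, y = -40 (no obstacle to the scoop)
- bin_door (a joint): the bin's wooden front door, upright hinge at its left end: 0 = shut and seated, growing as it swings out towards the robot, to 1.9 rad; starts 1.62 to 1.75, clear of the way in, stays where left. Panel 112 mm long, 8 mm thick, 8 to 50 mm above the work surface. A sprung ball catch stops it at about 0.13 rad; 3 to 4 N more at its free end snap it past, to 0
- door_hinge (a point): the door's hinge axis at the height of the panel's top (50 mm), in the bin's frame x = -65, y = +58 mm; axes as the bin's. At joint value q the panel runs from it along (-sin q, -cos q) in the bin's x, y
- door_edge (a point): middle of the top of the door's free end, 113 mm from the hinge axis; its z is up, its x is across the panel (pointing into the bin when shut)
- scoop: loose aluminium scoop, 0.14 kg, level on the rest; origin on its flat underside, +x where its open mouth points. Pan 88 mm wide (82 inside), x = -48 to lip at +45 mm, floor 2.5 mm; side walls 30 mm high to x = +7, 14 mm to +27, then none; back wall 34 mm high at x = -40. Wooden bar handle 18 (y) x 16 mm, 100 mm long, from x = -42, z = 30, leaning back to -x, 25 degrees off vertical
- scoop_grip (a point): the point to grip on the handle's axis, 68 mm up it, at x = -71, z = 91.6 mm in the scoop's frame, axes as the scoop's; pinch across the scoop's y with the fingers pointing down along the leaning handle
- scoop_lip (a point): middle of the underside of the scoop's front lip, x = +45 mm in the scoop's frame
- rest: fixed dark coconut-wood spoon rest, flat slab 130 x 120 mm, 6 mm thick; origin at the centre of its underside; the scoop belongs on its middle
- bowl: brass singing bowl, 0.7 kg, loose on a fixed dark wooden base 22 mm high and 116 mm across; origin at the centre of its underside; 65 mm high, mouth 150 mm across outside, wall 4 mm, narrowing to 68 mm across at the foot; its rim stands 87 mm above the work surface
- jar: green glass jar with a brass twist cap, 68 mm across, 110 mm high, loose; origin at the centre of its underside; leave it alone
- stopwatch: black plastic stopwatch with a red press button, 64 mm across, 16 mm high, lying face up, loose; origin at the centre of its underside; leave it alone
- chunk0_mid (a point): orange lacquered cork chunk with rounded-off edges, slippery, 23 mm across, 20 mm high, about 12 g, one of six alike, starting flat in the rear two thirds of the bin; the point is its middle
- chunk1_mid (a point): orange lacquered cork chunk with rounded-off edges, slippery, 23 mm across, 20 mm high, about 12 g, one of six alike, starting flat in the rear two thirds of the bin; the point is its middle
- chunk2_mid (a point): orange lacquered cork chunk with rounded-off edges, slippery, 23 mm across, 20 mm high, about 12 g, one of six alike, starting flat in the rear two thirds of the bin; the point is its middle
- chunk3_mid (a point): orange lacquered cork chunk with rounded-off edges, slippery, 23 mm across, 20 mm high, about 12 g, one of six alike, starting flat in the rear two thirds of the bin; the point is its middle
- chunk4_mid (a point): orange lacquered cork chunk with rounded-off edges, slippery, 23 mm across, 20 mm high, about 12 g, one of six alike, starting flat in the rear two thirds of the bin; the point is its middle
- chunk5_mid (a point): orange lacquered cork chunk with rounded-off edges, slippery, 23 mm across, 20 mm high, about 12 g, one of six alike, starting flat in the rear two thirds of the bin; the point is its middle
- chunk0: the same chunk as chunk0_mid; origin at the centre of its underside
- chunk1: the same chunk as chunk1_mid; origin at the centre of its underside
- chunk2: the same chunk as chunk2_mid; origin at the centre of its underside
- chunk3: the same chunk as chunk3_mid; origin at the centre of its underside
- chunk4: the same chunk as chunk4_mid; origin at the centre of its underside
- chunk5: the same chunk as chunk5_mid; origin at the centre of its underside
Not all that is in view belongs to the job. What is shaped like the bowl but green, purple or turquoise is not meant.

How it is judged:
By the outcome, as a careful person would: the job done as asked, in the order asked, and still so for the second after the job is handed in, with the robot touching nothing.
It also fails if it takes over 72 s, if anything falls off the work surface, if the arm or the gripper's body presses on something with over 40 N, if the wrist force passes 120 N, or if a joint passes its speed limit or range.

## Working session

There is one attempt and no reset: what is moved stays moved. The work goes in short steps, Python scripts to look and compute and a tool call to move; the robot and the scene stay as the last step left them, time stands still between calls to the robot, and variables do not carry over. Pictures are saved under pics/ and viewed, about 8 in all and at most 12, crops included, and the job is handed in when it is done.

Besides the shell and the picture viewer there is one more tool, called by a JSON object that holds its "op" and its "data", one argument or row to a line. play_rows: Moves the arm, as the interface text tells. Its arguments: {"type":"object","properties":{"targets":{"type":"array"}},"required":["targets"]}

```bash
ls; mkdir -p pics; cat > h.py <<'E'
import numpy as np, cv2
from bench import ctrl, capture, camera_params, workorder, nets
from scipy.spatial.transform import Rotation as Ro
def ray(px,cam):
    p=camera_params(cam);K=np.array(p["mtx"]);R=np.array(p["R"]);t=np.array(p["t"])
    d=np.linalg.solve(K,[px[0],px[1],1.]);s=d[:2]/d[2];u=s.copy()
    for _ in range(20): u=s/(1+p["k1"]*(u@u))
    return -R.T@t, R.T@np.array([u[0],u[1],1.])
def onz(px,cam,z):
    c,d=ray(px,cam); return c+d*(z-c[2])/d[2]
def proj(X,cam):
    p=camera_params(cam);K=np.array(p["mtx"]);x=np.array(p["R"])@np.array(X,float)+p["t"]
    u=x[:2]/x[2];u=u*(1+p["k1"]*(u@u));return (K@[u[0],u[1],1])[:2]
def tri(pa,pb):
    c1,d1=ray(pa,"top");c2,d2=ray(pb,"side")
    A=np.stack([d1,-d2],1);s=np.linalg.lstsq(A,c2-c1,rcond=None)[0]
    a=c1+s[0]*d1;b=c2+s[1]*d2;return (a+b)/2,np.linalg.norm(a-b)
def snap(cam,f):
    im=capture(cam);cv2.imwrite(f"pics/{f}.png",im[:,:,::-1]);return im
E
cat > a.py <<'E'
from h import *
snap("top","t0");snap("side","s0")
a=cv2.imread("pics/t0.png");b=cv2.imread("pics/s0.png");cv2.imwrite("pics/both.png",np.vstack([cv2.resize(a,(480,300)),cv2.resize(b,(480,300))]))
np.set_printoptions(precision=1,suppress=True)
o=ctrl.observe();print(Ro.from_quat(o["tcp_rot"]).as_matrix(),o["tool_pos"],o["force"])
Z=dict(bin=0,door_hinge=50,door_edge=50,scoop=6,scoop_grip=97.6,scoop_lip=6,rest=0,bowl=22,jar=0,stopwatch=0,chunk0_mid=16)
for n,z in Z.items():
    for cam in("top","side"):
        r=nets.mark_of(n,cam)
        print(n,cam,[(np.round(q["pixel"]),round(q["confidence"],2),onz(q["pixel"],cam,z)[:2]) for q in r[:7]])
for cam in("top","side"):print(cam,-np.array(camera_params(cam)["R"]).T@camera_params(cam)["t"])
E
python3 a.py
```

```text
pics
[[-0.3 -0.   1. ]
 [-1.  -0.  -0.3]
 [ 0.  -1.   0. ]] [172.7 652.1 238.5] [ 0.1  0.4 -1.5]
bin top [(array([282., 160.]), 0.55, array([629.4,  -8.7]))]
bin side [(array([270., 249.]), 0.65, array([631.6,  -0.2]))]
door_hinge top [(array([255., 179.]), 0.77, array([561.3,  74.7])), (array([216., 132.]), 0.36, array([721.4, 203.7]))]
door_hinge side [(array([289., 256.]), 0.71, array([560.9,  65.4]))]
door_edge top [(array([253., 212.]), 0.62, array([453.1,  84.7]))]
door_edge side [(array([330., 265.]), 0.82, array([451.3,  83.8])), (array([271., 239.]), 0.32, array([622.3,   8.5]))]
scoop top [(array([184., 200.]), 0.64, array([500.3, 330. ])), (array([279., 149.]), 0.5, array([667.7,  -1.4]))]
scoop side [(array([294., 367.]), 0.79, array([496.3, 327.6]))]
scoop_grip top [(array([178., 224.]), 0.69, array([422. , 317.8])), (array([213., 127.]), 0.65, array([729.5, 198.6]))]
scoop_grip side [(array([331., 346.]), 0.73, array([420.6, 325.9]))]
scoop_lip top [(array([184., 184.]), 0.62, array([555.7, 327.6]))]
scoop_lip side [(array([273., 368.]), 0.93, array([540.6, 334.6]))]
re
[... 790 characters left out ...]
ar side [(array([202., 316.]), 0.62, array([738.2, 229.1])), (array([258., 244.]), 0.62, array([670.6, -13.7])), (array([271., 367.]), 0.53, array([545.6, 329.8])), (array([269., 241.]), 0.36, array([642.1, -30.4])), (array([264., 237.]), 0.15, array([660. , -46.5]))]
stopwatch top []
stopwatch side [(array([264., 190.]), 0.48, array([ 720.6, -267.2]))]
chunk0_mid top [(array([285., 157.]), 0.58, array([636.2, -21.3])), (array([213., 133.]), 0.57, array([727.3, 221.8])), (array([183., 186.]), 0.47, array([549. , 328.9]))]
chunk0_mid side [(array([274., 241.]), 0.36, array([623.4, -18.1])), (array([270., 239.]), 0.25, array([636.8, -21.7]))]
top [ 461.6 -135.2 1304.7]
side [375.9 703.6 758.6]
```

View pics/t0.png

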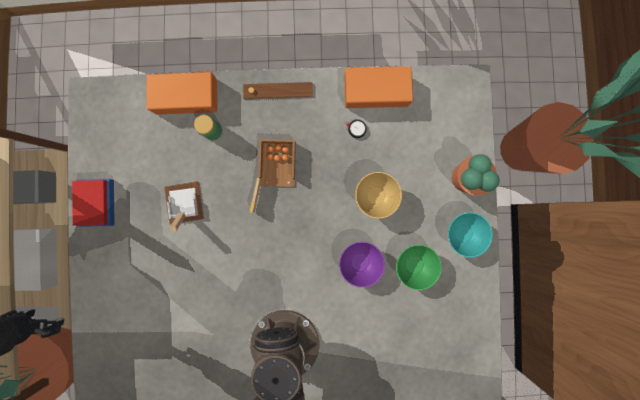

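View pics/s0.png

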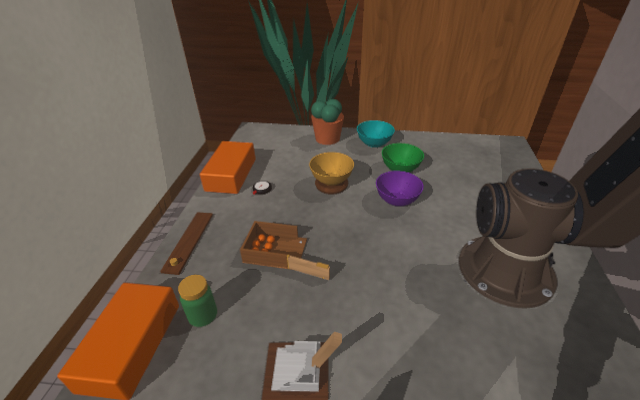

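```bash
python3 - <<'E'
import cv2
a=cv2.imread("pics/t0.png")[120:240,150:310]
cv2.imwrite("pics/c0.png",cv2.resize(a,(800,600),interpolation=cv2.INTER_CUBIC))
E
```

```text
(no output)
```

View pics/c0.png

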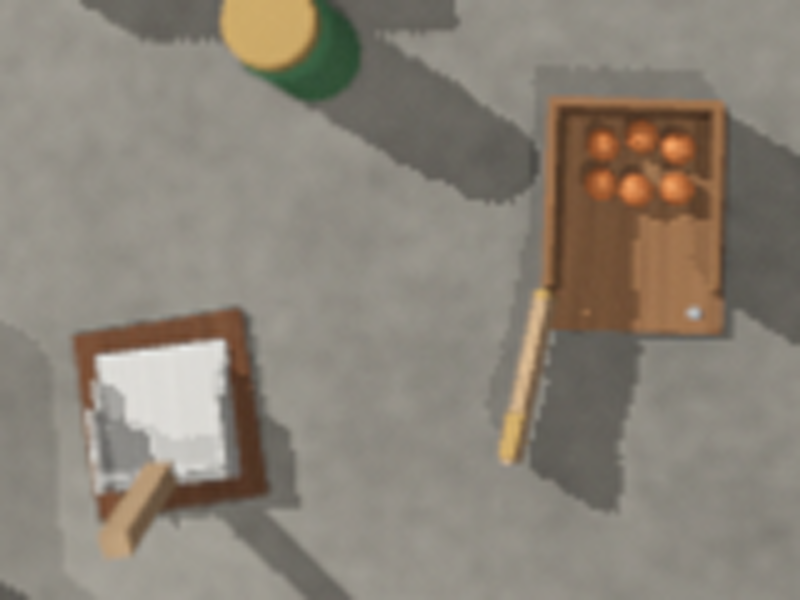

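```bash
cat > fit.py <<'E'
from h import *
from scipy.optimize import least_squares
np.set_printoptions(precision=2,suppress=True)
def pose(pts,x0,cam="top"):
    def W(p,b): c,s=np.cos(p[2]),np.sin(p[2]);return [p[0]+c*b[0]-s*b[1],p[1]+s*b[0]+c*b[1],b[2]]
    f=lambda p:np.concatenate([proj(W(p,b),cam)-((np.array(c)+.5)/5-.5+[150,120]) for c,b in pts])
    r=least_squares(f,x0,x_scale=[100,100,1]);return r.x,r.fun
E
python3 - <<'E'
from fit import *
print("bin",*pose([((549,98),(66,58,50)),((724,100),(66,-58,50)),((726,333),(-86,-58,6)),((548,331),(-86,58,6)),((694,313),(-72,-40,8))],[630,0,0]))
print("rest",*pose([((75,335),(65,60,6)),((240,308),(65,-60,6)),((269,493),(-65,-60,6)),((100,520),(-65,60,6))],[498,329,0]))
print("scoop",*pose([((95,357),(45,44,8.5)),((228,341),(45,-44,8.5)),((118,548),(-84-5,0,122)),((163,466),(-42,-0,38))],[498,329,0]))
print(*[proj((491,328,z),"top") for z in (6,100)])
E
```

```text
bin [625.77   4.61  -0.05] [-0.18 -0.2  -0.12  0.15 -0.8   0.23  0.75 -0.14  0.37 -0.04]
rest [493.92 330.04   0.13] [-0.63 -0.21  0.52 -0.36  0.29  0.25 -0.19  0.31]
scoop [496.27 330.33   0.09] [ 0.74 -0.82 -0.64 -0.79  0.44  0.29 -0.57  1.25]
[184.33 203.21] [173.91 202.85]
```

```bash
cat >> h.py <<'E'
def st():
    o=ctrl.observe();M=Ro.from_quat(o["tcp_rot"]).as_matrix();yaw=np.arctan2(M[1,2],M[0,2])
    print("t",o["time_s"],"pos",np.round(o["tool_pos"],1),"yaw",round(yaw,4),"F",np.round(o["force"],1),"T",np.round(o["torque"],2),"grip",round(o["grip_width"],3),"tilt",np.round(M[2],3))
    return np.array(o["tool_pos"]),M,yaw
def to(x,y,z,yaw,p=None):
    P,M,y0=st() if p is None else p
    return np.round(np.r_[M.T@(np.array([x,y,z])-P)/30,-np.degrees(yaw-y0)/5],2)
E
python3 - <<'E'
from h import *
p=st();print(to(424,322,200,.11,p),to(424,322,86.6,.11,p))
E
```

```text
t 1.2 pos [172.8 652.5 239.3] yaw -0.2588 F [ 0.3 -0.3  0.1] T [ 0.01  0.01 -0.05] grip 0.996 tilt [-0. -1. -0.]
[ 8.51  1.31 10.92 -4.23] [ 8.51  5.09 10.92 -4.23]
```

{"op": "play_rows", "data": {
  "targets": [
    [0,8.5,0,10.9,-4.2],
    [0,8.5,0,10.9,-4.2],
    [0,8.5,0,10.9,-4.2],
    [0,8.5,0,10.9,-4.2],
    [0,8.5,0.5,10.9,-4.2],
    [0,8.5,1,10.9,-4.2],
    [0,8.5,1.3,10.9,-4.2],
    [0,8.5,1.3,10.9,-4.2]
  ]
}}

```text
time_s: 2.0
tool_pos: [413.5, 335.2, 204.9]
tcp_rot: [-0.526, 0.472, -0.472, 0.527]
force: [1.2, 0.9, -1.1]
grip_width: 1.0
```

```bash
python3 - <<'E'
from h import *
im=snap("top","t1");snap("side","s1")
np.set_printoptions(precision=1,suppress=True)
p=st()
g=[nets.mark_of("scoop_grip",c) for c in("top","side")]
for c,r in zip(("top","side"),g): print([(q["pixel"],q["confidence"],onz(q["pixel"],c,97.6)) for q in r[:2]])
if all(g): print(tri(g[0][0]["pixel"],g[1][0]["pixel"]))
print(proj((424,322,97.6),"side"))
b=cv2.imread("pics/s1.png")[220:400,220:460];cv2.imwrite("pics/s1c.png",cv2.resize(b,(720,540),interpolation=cv2.INTER_CUBIC))
E
```

```text
t 2.1 pos [414.1 332.  203.3] yaw 0.1029 F [-0.4  0.3  1.4] T [-0.   0.1  0.1] grip 0.999 tilt [ 0. -1. -0.]
[([177.0, 222.8], 0.73, array([427.5, 320.2,  97.6]))]
[([330.4, 347.9], 0.92, array([421. , 328.8,  97.6])), ([200.2, 314.7], 0.34, array([695.4, 288.7,  97.6]))]
(array([424.4, 323.6,  88. ]), np.float64(5.552532773718353))
[329.3 344.4]
```

View pics/s1c.png

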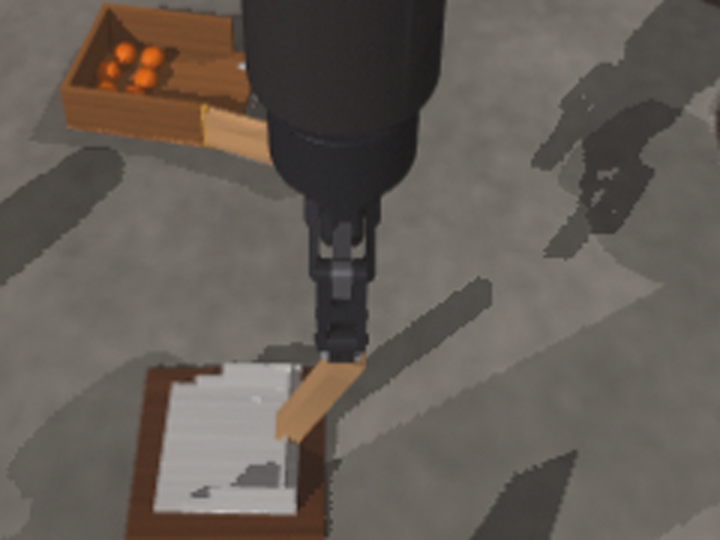

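```bash
python3 - <<'E'
from h import *
p=st();print(to(424.5,323.5,86.6,.11,p))
E
```

```text
t 2.2 pos [413.3 335.7 204.7] yaw 0.105 F [-0.4  0.4  0.1] T [ 0.07  0.02 -0.05] grip 0.999 tilt [ 0. -1.  0.]
[ 0.44  3.94  0.33 -0.06]
```

{"op": "play_rows", "data": {
  "targets": [
    [0,0.4,0,0.35,0],
    [0,0.4,1.3,0.35,0],
    [0,0.4,2.6,0.35,0],
    [0,0.4,3.6,0.35,0],
    [0,0.4,3.9,0.35,0],
    [0.3,0.4,3.9,0.35,0],
    [0.5,0.4,3.9,0.35,0],
    [0.6,0.4,3.9,0.35,0]
  ]
}}

```text
time_s: 3.0
tool_pos: [424.9, 327.3, 89.4]
tcp_rot: [-0.525, 0.472, -0.472, 0.527]
force: [-0.2, -0.5, 0.3]
grip_width: 0.517
```

```bash
python3 - <<'E'
from h import *
snap("side","s2");snap("top","t2");p=st();p=st()
b=cv2.imread("pics/s2.png")[280:400,250:410];cv2.imwrite("pics/s2c.png",cv2.resize(b,(480,360),interpolation=cv2.INTER_CUBIC))
E
```

```text
t 3.1 pos [424.8 326.8  89.1] yaw 0.1081 F [-0.3  0.3  0.1] T [-0.07  0.02  0.01] grip 0.393 tilt [-0.002 -1.     0.002]
t 3.1 pos [424.8 326.8  89.1] yaw 0.1081 F [-0.3  0.3  0.1] T [-0.07  0.02  0.01] grip 0.393 tilt [-0.002 -1.     0.002]
```

View pics/s2c.png

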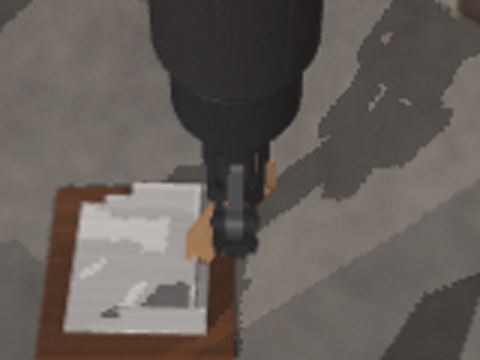

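{"op": "play_rows", "data": {
  "targets": [
    [0.6,0.1,0.05,0,0],
    [1,0.1,0.05,0,0],
    [1,0.1,0.05,0,0],
    [1,0.1,0.05,0,0],
    [1,0.1,0.05,0,0],
    [1,0.1,0.05,0,0],
    [1,0.1,-0.5,0,0],
    [1,0.1,-1,0,0]
  ]
}}

```text
time_s: 3.9
tool_pos: [424.3, 322.5, 117.4]
tcp_rot: [0.527, -0.472, 0.472, -0.526]
force: [-0.8, 0.9, -1.0]
grip_width: 0.203
```

```bash
python3 - <<'E'
from h import *
snap("side","s3");snap("top","t3");p=st()
np.set_printoptions(precision=1,suppress=True)
for n in("scoop_lip","scoop_grip","scoop"):
    g=[nets.mark_of(n,c) for c in("top","side")]
    print(n,[[(q["pixel"],q["confidence"]) for q in r[:2]] for r in g])
    if all(g): print(tri(g[0][0]["pixel"],g[1][0]["pixel"]))
b=cv2.imread("pics/s3.png")[280:400,220:380];cv2.imwrite("pics/s3c.png",cv2.resize(b,(640,480),interpolation=cv2.INTER_CUBIC))
E
```

```text
t 4.0 pos [425.4 323.8 119.1] yaw 0.1079 F [-0.4  0.  -1. ] T [ 0.03  0.06 -0.02] grip 0.202 tilt [-0.002 -1.     0.002]
scoop_lip [[([178.9, 189.0], 0.64), ([179.3, 200.7], 0.44)], [([272.7, 358.9], 0.76)]]
(array([537.9, 333.4,  39.7]), np.float64(0.5014837331143599))
scoop_grip [[([166.3, 223.9], 0.91)], [([331.4, 336.2], 0.71)]]
(array([422.5, 334.5, 146.7]), np.float64(7.927862307764675))
scoop [[([181.0, 200.3], 0.77), ([376.0, 196.5], 0.6)], [([292.9, 359.7], 0.79), ([198.8, 315.0], 0.46)]]
(array([499. , 328.2,  35.7]), np.float64(2.864292746758836))
```

View pics/s3c.png

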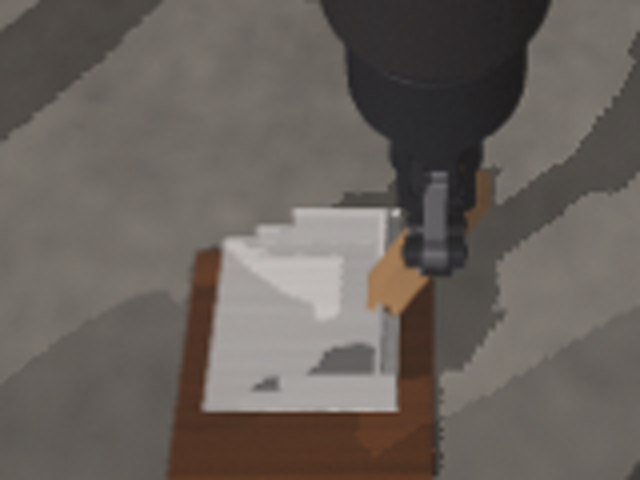

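```bash
cat >> h.py <<'E'
B=(626.,4.6,-0.05)
def bw(x,y=0,b=B): return b[0]+np.cos(b[2])*x-np.sin(b[2])*y,b[1]+np.sin(b[2])*x+np.cos(b[2])*y
E
python3 - <<'E'
from h import *
print(ctrl.observe()["joint_positions"])
p=st();print(bw(-160),to(*bw(-160),170,-.05,p))
E
```

```text
[ 1.01792639e+00  2.43331014e-01 -4.62082053e-01 -2.03511352e-04
 -8.66885444e-01  6.60578578e-01]
t 4.3 pos [424.3 322.5 116.8] yaw 0.1076 F [ 0.2 -0.5 -1.4] T [ 0.01  0.06 -0.  ] grip 0.2 tilt [ 0.001 -1.    -0.001]
(np.float64(466.19995833680537), np.float64(12.596667083308532)) [10.42 -1.76  0.28  1.81]
```

{"op": "play_rows", "data": {
  "targets": [
    [1,0.5,-1.2,0,0],
    [1,2,-1.8,0,0.3],
    [1,3.6,-1.8,0.1,0.8],
    [1,5.2,-1.8,0.2,1.2],
    [1,6.8,-1.8,0.3,1.8],
    [1,8.4,-1.8,0.3,1.8],
    [1,9.7,-1.8,0.3,1.8],
    [1,10.4,-1.8,0.3,1.8]
  ]
}}

```text
time_s: 5.1
tool_pos: [466.6, 11.1, 171.2]
tcp_rot: [-0.487, 0.513, -0.513, 0.487]
force: [0.3, -0.4, -1.8]
grip_width: 0.203
```

```bash
python3 - <<'E'
from h import *
p=st();print(to(*bw(-160),100,-.05,p),to(*bw(-160),90,-.05,p))
E
```

```text
t 5.1 pos [466.6  11.1 171.2] yaw -0.0513 F [ 0.3 -0.4 -1.8] T [ 0.03  0.06 -0.01] grip 0.203 tilt [ 0.    -1.    -0.001]
[-0.05  2.37 -0.01 -0.01] [-0.05  2.71 -0.01 -0.01]
```

Lower to 12 mm above the floor and look.

{"op": "play_rows", "data": {
  "targets": [
    [1,0,0.5,0,0],
    [1,0,1.2,0,0],
    [1,0,1.8,0,0],
    [1,0,2.2,0,0],
    [1,0,2.35,0,0],
    [1,0,2.35,0,0],
    [1,0,2.35,0,0],
    [1,0,2.35,0,0]
  ]
}}

```text
time_s: 5.9
tool_pos: [467.6, 14.0, 101.8]
tcp_rot: [0.487, -0.512, 0.512, -0.488]
force: [-0.3, 0.3, -1.8]
grip_width: 0.198
```

```bash
python3 - <<'E'
from h import *
snap("side","s4");snap("top","t4");p=st()
a=cv2.imread("pics/t4.png")[125:225,230:330];b=cv2.imread("pics/s4.png")[210:280,220:360]
cv2.imwrite("pics/c4.png",np.hstack([cv2.resize(a,(400,400),interpolation=cv2.INTER_CUBIC),cv2.resize(b,(400,200),interpolation=cv2.INTER_CUBIC).repeat(2,0)]))
E
```

```text
t 6.0 pos [467.5  13.9 101.7] yaw -0.0492 F [ 0.3  0.3 -0.9] T [0.03 0.06 0.02] grip 0.201 tilt [-0.001 -1.     0.001]
```

View pics/c4.png

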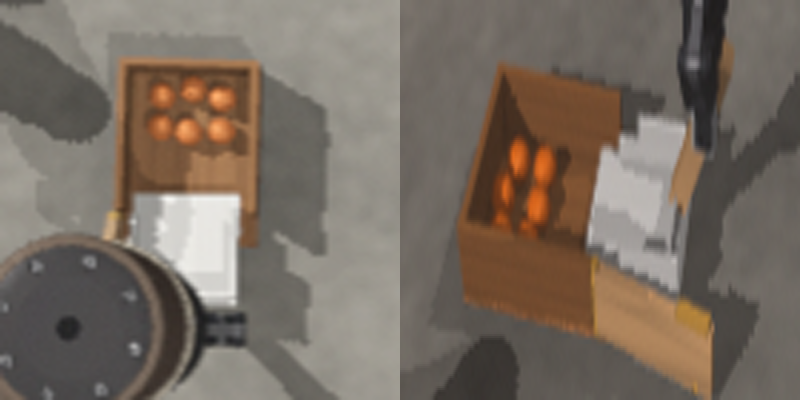

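```bash
python3 - <<'E'
from h import *
np.set_printoptions(precision=1,suppress=True)
for c in((134,194),(240,194)):
    w=onz((230+(c[0]+.5)/4-.5,125+(c[1]+.5)/4-.5),"top",21);d=w[:2]-np.array(B[:2]);c_,s=np.cos(B[2]),np.sin(B[2])
    print(w,"bin:",c_*d[0]+s*d[1],-s*d[0]+c_*d[1])
for c in [(602,142),(641,137),(677,146),(600,185),(634,189),(676,186)]:
    w=onz(((c[0]+.5)/5-.5+150,(c[1]+.5)/5-.5+120),"top",20);d=w[:2]-np.array(B[:2])
    print(c_*d[0]+s*d[1],-s*d[0]+c_*d[1])
p=st()
E
```

```text
[584.  53.  21.] bin: -44.39550422574608 46.24338038728529
[581.2 -36.3  21. ] bin: -42.679964252939776 -43.055633404673564
41.28641638575636 25.364146188639275
45.177418602531276 -0.9359397212272915
39.51709745725997 -25.428577515362836
12.050409924636398 25.95875707934066
9.767928835495223 2.91086190565213
12.342399587386417 -25.407166253336218
t 6.0 pos [467.5  13.9 101.7] yaw -0.0492 F [ 0.3  0.3 -0.9] T [0.  0.1 0. ] grip 0.201 tilt [-0. -1.  0.]
```

{"op": "play_rows", "data": {
  "targets": [
    [1,0.05,0.2,0,0],
    [1,0.05,0.35,0,0],
    [1,0.05,0.42,0,0],
    [1,0.05,0.45,0,0],
    [1,0.05,0.45,0,0],
    [1,0.05,0.45,0,0],
    [1,0.05,0.48,0,0],
    [1,0.05,0.48,0,0]
  ]
}}

```text
time_s: 6.8
tool_pos: [467.1, 12.3, 86.8]
tcp_rot: [0.487, -0.512, 0.512, -0.488]
force: [0.8, -1.2, -1.5]
grip_width: 0.196
```

```bash
python3 - <<'E'
from h import *
for i in range(4):
    p=st(); 
    if i<3: capture("top")
E
```

```text
t 6.8 pos [467.1  12.3  86.8] yaw -0.0493 F [ 0.8 -1.2 -1.5] T [ 0.    0.04 -0.03] grip 0.196 tilt [-0. -1.  0.]
t 6.85 pos [467.1  12.3  86.8] yaw -0.0494 F [-0.4 -0.  -1.2] T [-0.03  0.02 -0.  ] grip 0.201 tilt [-0. -1.  0.]
t 6.9 pos [467.1  12.3  86.8] yaw -0.0493 F [-0.3  0.5 -1.2] T [-0.03  0.03 -0.01] grip 0.199 tilt [-0. -1.  0.]
t 6.95 pos [467.1  12.3  86.8] yaw -0.0494 F [-0.4  0.6 -1.1] T [0.05 0.06 0.  ] grip 0.203 tilt [-0. -1.  0.]
```

{"op": "play_rows", "data": {
  "targets": [
    [1,0,0.05,0.1,0],
    [1,0,0.05,0.6,0],
    [1,0,0.05,1.2,0],
    [1,0,0.05,1.8,0],
    [1,0,0.05,2.4,0],
    [1,0,0.05,3.0,0],
    [1,0,0.05,3.25,0],
    [1,0,0.05,3.25,0]
  ]
}}

```text
time_s: 7.75
tool_pos: [565.6, 7.0, 86.6]
tcp_rot: [0.488, -0.512, 0.512, -0.488]
force: [-3.1, -1.4, 10.7]
grip_width: 0.198
```

```bash
python3 - <<'E'
from h import *
snap("side","s5");snap("top","t5");p=st()
a=cv2.imread("pics/t5.png")[125:225,230:330];b=cv2.imread("pics/s5.png")[210:280,220:360]
cv2.imwrite("pics/c5.png",np.hstack([cv2.resize(a,(400,400),interpolation=cv2.INTER_CUBIC),cv2.resize(b,(400,200),interpolation=cv2.INTER_CUBIC).repeat(2,0)]))
E
```

```text
t 7.85 pos [565.5   7.1  86.5] yaw -0.0489 F [-3.  -2.   9.2] T [-0.58  0.75 -0.02] grip 0.197 tilt [ 0.    -1.     0.002]
```

View pics/c5.png

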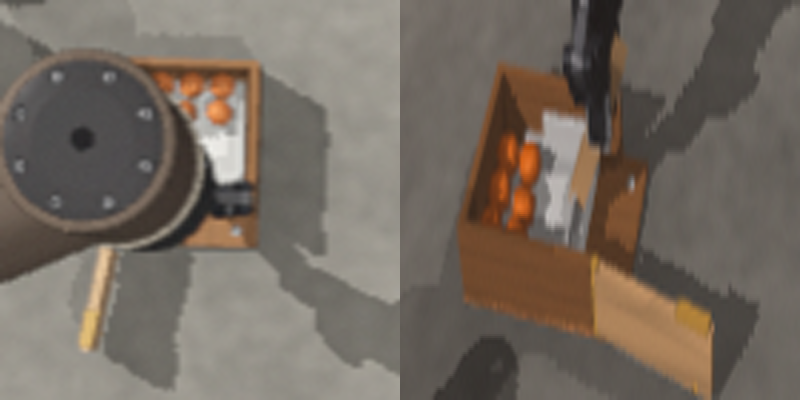

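{"op": "play_rows", "data": {
  "targets": [
    [1,0,-0.02,0,0],
    [1,0,-0.04,0,0],
    [1,0,-0.06,0,0],
    [1,0,-0.06,0,0],
    [1,0,-0.06,0,0],
    [1,0,-0.06,0,0],
    [1,0,-0.06,0,0],
    [1,0,-0.06,0,0]
  ]
}}

```text
time_s: 8.65
tool_pos: [564.3, 7.4, 86.9]
tcp_rot: [-0.488, 0.512, -0.512, 0.487]
force: [0.5, 0.3, -1.1]
grip_width: 0.201
```

```bash
python3 - <<'E'
from h import *
np.set_printoptions(precision=1,suppress=True)
p=st();c_,s=np.cos(B[2]),np.sin(B[2])
for c in [(190,84),(221,85),(185,109),(218,112)]:
    w=onz((230+(c[0]+.5)/4-.5,125+(c[1]+.5)/4-.5),"top",22);d=w[:2]-np.array(B[:2])
    print(c_*d[0]+s*d[1],-s*d[0]+c_*d[1])
E
```

```text
t 8.65 pos [564.3   7.4  86.9] yaw -0.0494 F [ 0.5  0.3 -1.1] T [0.  0.1 0. ] grip 0.201 tilt [ 0. -1. -0.]
49.49019551717932 1.2329327242629513
49.13405976678847 -24.956295238499877
28.196780016776422 4.9171039592068
26.180316717212573 -22.9812131444927
```

{"op": "play_rows", "data": {
  "targets": [
    [1,0,0,0.08,0],
    [1,0,-0.1,0.08,0],
    [1,0,-0.4,0.08,0],
    [1,0,-0.8,0.08,0],
    [1,0,-1.2,0.08,0],
    [1,0,-1.6,0.08,0],
    [1,0,-2.0,0.08,0],
    [1,0,-2.2,0.08,0]
  ]
}}

```text
time_s: 9.45
tool_pos: [567.5, 7.5, 155.0]
tcp_rot: [0.487, -0.512, 0.513, -0.488]
force: [0.7, 0.8, -1.4]
grip_width: 0.2
```

```bash
python3 - <<'E'
from h import *
snap("side","s6");snap("top","t6");p=st()
a=cv2.imread("pics/t6.png")[125:225,230:330];b=cv2.imread("pics/s6.png")[190:280,220:360]
cv2.imwrite("pics/c6.png",np.hstack([cv2.resize(a,(400,400),interpolation=cv2.INTER_CUBIC),cv2.resize(b,(400,400),interpolation=cv2.INTER_CUBIC)]))
E
```

```text
t 9.55 pos [567.5   7.5 154.4] yaw -0.0492 F [ 0.6  0.5 -1.6] T [0.05 0.11 0.01] grip 0.201 tilt [-0.001 -1.     0.002]
```

View pics/c6.png

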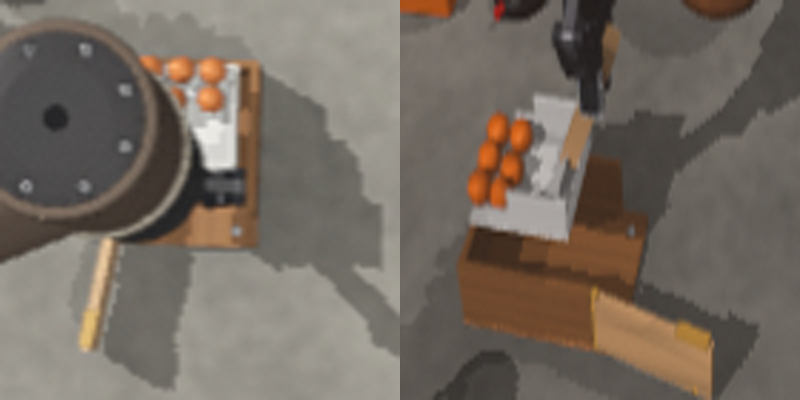

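{"op": "play_rows", "data": {
  "targets": [
    [1,0,0,0.7,0],
    [1,0,0,1.9,0],
    [1,0,0,3.1,0],
    [1,0,0,4.1,0],
    [1,0,0,4.9,0],
    [1,0,0,5.4,0],
    [1,0,0,5.7,0],
    [1,0,0,5.8,0]
  ]
}}

```text
time_s: 10.35
tool_pos: [740.7, -1.3, 151.7]
tcp_rot: [-0.488, 0.513, -0.512, 0.487]
force: [-0.8, -1.1, -2.0]
grip_width: 0.203
```

```bash
python3 - <<'E'
from h import *
im=snap("side","s7");im2=snap("top","t7");p=st()
np.set_printoptions(precision=1,suppress=True)
def blobs(im):
    h=cv2.cvtColor(im,cv2.COLOR_RGB2HSV);m=cv2.inRange(h,(5,150,120),(14,255,255))
    n,l,s,c=cv2.connectedComponentsWithStats(m);return [(c[i],s[i,4]) for i in range(1,n) if 4<s[i,4]<900]
P,M,y=p
for cam,i in(("side",im),("top",im2)):
    print(cam,[(c,a,M.T@(onz(c,cam,P[2]-82+12)-P)) for c,a in blobs(i)])
E
```

```text
t 10.45 pos [740.2  -1.3 152.4] yaw -0.0495 F [-0.7  0.8 -1.6] T [-0.02  0.1   0.05] grip 0.2 tilt [ 0.    -1.    -0.001]
side [(array([425.7,  17.8]), np.int32(120), array([2395.2,   70.9, -589.5])), (array([430.9,  21.5]), np.int32(74), array([2291.7,   70.9, -623.1])), (array([413.4,  12.4]), np.int32(5), array([2558.4,   70.8, -500.7])), (array([410.4,  44.8]), np.int32(125), array([1711.2,   70.7, -481.2])), (array([404.9,  32.1]), np.int32(8), array([1988.5,   70.7, -444.3])), (array([408.2,  35.6]), np.int32(16), array([1908.4,   70.7, -467. ])), (array([403.9,  40.3]), np.int32(7), array([1800.7,   70.7, -440.9])), (array([449.7,  47.1]), np.int32(11), array([1695.8,   70.9, -709.6])), (array([399.1,  56.9]), np.int32(31), array([1476. ,   70.6, -420.3])), (array([362.9,  83.3]), np.int32(297), array([1059.7,   70.4, -259.9])), (array([457.7,  71.4]), np.int32(32), array([1287.7,   70.9, -718.3])), (array([427.3,  69.4]), np.int32(7), array([1296.1,   70.7, -568.4])), (array([413.1,  76.9]), np.int32(16), array([1179.9,   70.7, -496.6])), (array([458.1,  90.9]), np.int32(73),
[... 1252 characters left out ...]
07.9, 225.2]), np.int32(9), array([-14. ,  69.9,  50.8])), (array([264. , 228.2]), np.int32(5), array([  -0.1,   70.1, -101.9])), (array([271.5, 229.3]), np.int32(6), array([  -1. ,   70.1, -122.9])), (array([290. , 235.4]), np.int32(11), array([ -15.1,   70.2, -177.3])), (array([284.7, 244.5]), np.int32(397), array([ -49.7,   70.2, -172.4])), (array([275.5, 260. ]), np.int32(6), array([-104.2,   70.2, -164.1])), (array([257., 263.]), np.int32(5), array([-121. ,   70.1, -122.9])), (array([279. , 264.7]), np.int32(32), array([-117.2,   70.2, -176.6]))]
top [(array([161.5,  75.3]), np.int32(35), array([-381.2,   69.8,  152.2])), (array([284.3,  94.5]), np.int32(46), array([24.7, 69.9, 92.9]))]
```

```bash
cat >> h.py <<'E'
def chunks(im,cam,p,dz=-70,lim=60):
    "orange blobs in tool frame z (forward), x (right); scoop origin at z=71"
    P,M,y=p;h=cv2.cvtColor(im,cv2.COLOR_RGB2HSV);m=cv2.inRange(h,(6,170,150),(13,255,255))
    X=P+M[:,2]*90+[0,0,dz];c0=proj(X,cam);w=np.zeros_like(m);cv2.circle(w,tuple(int(v) for v in c0),lim,255,-1);m&=w
    n,l,s,c=cv2.connectedComponentsWithStats(m)
    for i in range(1,n):
        if s[i,4]>=4:
            q=M.T@(onz(c[i],cam,P[2]+dz)-P);print(cam,np.round(c[i],1),"area",s[i,4],"bbox",s[i,:4],"pan x,y",np.round([q[2]-71,-q[0]]))
E
python3 - <<'E'
from h import *
p=st()
chunks(cv2.imread("pics/s7.png")[:,:,::-1],"side",p,lim=45)
chunks(cv2.imread("pics/t7.png")[:,:,::-1],"top",p,lim=45)
a=cv2.imread("pics/t7.png")[80:180,230:330];b=cv2.imread("pics/s7.png")[170:260,150:270]
cv2.imwrite("pics/c7.png",np.hstack([cv2.resize(a,(400,400),interpolation=cv2.INTER_CUBIC),cv2.resize(b,(400,400),interpolation=cv2.INTER_CUBIC)]))
E
```

```text
t 10.45 pos [740.2  -1.3 152.4] yaw -0.0495 F [-0.7  0.8 -1.6] T [-0.02  0.1   0.05] grip 0.2 tilt [ 0.    -1.    -0.001]
side [202.8 181.1] area 37 bbox [200 176   6  12] pan x,y [  82. -175.]
side [193.6 215.4] area 57 bbox [189 210  10  12] pan x,y [ 36. -18.]
side [203.3 213.6] area 35 bbox [200 211   7   7] pan x,y [ 13. -29.]
side [198.7 221. ] area 32 bbox [196 218   6   7] pan x,y [12.  2.]
side [186.4 225.1] area 31 bbox [184 222   6   7] pan x,y [37. 23.]
side [207.7 225.3] area 7 bbox [206 224   4   3] pan x,y [-20.  14.]
top [285.2  99.2] area 4 bbox [284  98   3   3] pan x,y [  6. -28.]
```

View pics/c7.png

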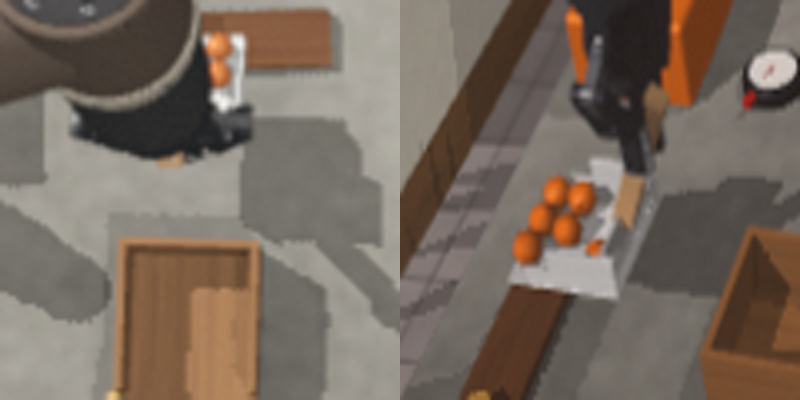

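{"op": "play_rows", "data": {
  "targets": [
    [1,0,-0.1,0,0.4],
    [1,0,-0.3,0,1.4],
    [1,0,-0.5,0,2.8],
    [1,0,-0.7,0,4.2],
    [1,0,-0.9,0,5.6],
    [1,0,-1.0,0,7.0],
    [1,0,-1.0,0,8.4],
    [1,0,-1.0,0,9.8]
  ]
}}

```text
time_s: 11.25
tool_pos: [739.9, -1.0, 183.8]
tcp_rot: [-0.229, 0.669, -0.669, 0.23]
force: [-1.4, 0.2, -2.2]
grip_width: 0.2
```

{"op": "play_rows", "data": {
  "targets": [
    [1,0,0,0,1.4],
    [1,0,0,0,2.8],
    [1,0,0,0,4.2],
    [1,0,0,0,5.6],
    [1,0,0,0,6.8],
    [1,0,0,0,7.7],
    [1,0,0,0,8.1],
    [1,0,0,0,8.2]
  ]
}}

```text
time_s: 12.05
tool_pos: [740.0, -1.0, 183.6]
tcp_rot: [0.018, 0.707, -0.707, -0.017]
force: [0.6, 1.0, -1.0]
grip_width: 0.197
```

```bash
python3 - <<'E'
from h import *
i1=snap("side","s8");i2=snap("top","t8");p=st()
chunks(i1,"side",p,lim=45);chunks(i2,"top",p,lim=45)
np.set_printoptions(precision=1,suppress=True)
h=cv2.cvtColor(i2,cv2.COLOR_RGB2HSV);m=cv2.inRange(h,(14,90,90),(26,255,255));w=np.zeros_like(m);cv2.circle(w,(378,195),32,255,-1);m&=w
c,_=cv2.findContours(m,cv2.RETR_EXTERNAL,cv2.CHAIN_APPROX_NONE);k=max(c,key=cv2.contourArea);e=cv2.fitEllipse(cv2.convexHull(k));ce=cv2.minEnclosingCircle(k)
print(e,ce,onz(e[0],"top",87),onz(ce[0],"top",87),np.linalg.norm(onz(ce[0],"top",87)-onz((ce[0][0]+ce[1],ce[0][1]),"top",87)))
E
```

```text
t 12.15 pos [740.2  -1.1 183.5] yaw -1.6192 F [-0.2 -0.4 -2. ] T [0.11 0.   0.04] grip 0.199 tilt [-0. -1. -0.]
side [237.1 155.5] area 210 bbox [228 149  20  16] pan x,y [219.  78.]
side [229.  172.4] area 28 bbox [228 168   4  10] pan x,y [122.  67.]
side [217.2 180.2] area 4 bbox [217 179   2   3] pan x,y [76. 86.]
side [234.7 191.4] area 102 bbox [230 183  12  17] pan x,y [33. 15.]
side [206.2 187.2] area 40 bbox [203 184   8   7] pan x,y [ 38. 104.]
side [246.1 191. ] area 16 bbox [244 189   5   5] pan x,y [ 40. -17.]
top [288.  111.7] area 11 bbox [286 110   5   4] pan x,y [-30.  28.]
top [300.2 119.2] area 4 bbox [299 118   3   3] pan x,y [9. 5.]
top [299.1 127.8] area 10 bbox [298 126   4   5] pan x,y [  6. -22.]
top [306.5 129.8] area 4 bbox [305 129   4   2] pan x,y [ 29. -28.]
((377.9252014160156, 194.71546936035156), (45.556251525878906, 46.642723083496094), 129.58607482910156) ((377.75, 194.6875), 23.420927047729492) [ 497.6 -321.2   87. ] [ 497.7 -320.6   87. ] 75.30522931475602
```

{"op": "play_rows", "data": {
  "targets": [
    [1,0.13,0,0.03,0],
    [1,0.43,0,0.09,0],
    [1,0.9,0,0.18,0],
    [1,1.5,0,0.3,0],
    [1,2.3,0,0.45,0],
    [1,3.1,0,0.6,0],
    [1,3.95,0,0.77,0],
    [1,4.8,0,0.93,0]
  ]
}}

```text
time_s: 12.95
tool_pos: [593.7, -22.4, 183.1]
tcp_rot: [0.017, 0.707, -0.707, -0.017]
force: [-0.1, 1.2, -0.9]
grip_width: 0.197
```

{"op": "play_rows", "data": {
  "targets": [
    [1,0.8,0,0.15,0],
    [1,1.5,0,0.29,0],
    [1,2.03,0,0.39,0],
    [1,2.4,0,0.46,0],
    [1,2.63,0,0.51,0],
    [1,2.77,0,0.54,0],
    [1,2.83,0,0.55,0],
    [1,2.83,0,0.55,0]
  ]
}}

```text
time_s: 13.75
tool_pos: [510.1, -34.2, 183.0]
tcp_rot: [-0.017, -0.707, 0.707, 0.017]
force: [-0.4, -0.7, -1.0]
grip_width: 0.201
```

```bash
python3 - <<'E'
from h import *
i1=snap("side","s9");i2=snap("top","t9");p=st()
chunks(i1,"side",p,lim=45);chunks(i2,"top",p,lim=45)
print(to(500.7,-204,p[0][2],-1.62,p))
a=cv2.imread("pics/t9.png")[130:230,290:410];b=cv2.imread("pics/s9.png")[110:230,260:400]
cv2.imwrite("pics/c9.png",np.hstack([cv2.resize(a,(400,400),interpolation=cv2.INTER_CUBIC),cv2.resize(b,(400,400),interpolation=cv2.INTER_CUBIC)]))
E
```

```text
t 13.85 pos [510.3 -34.2 182.9] yaw -1.6201 F [-0.5  0.7 -2.4] T [0.1  0.04 0.01] grip 0.203 tilt [ 0. -1.  0.]
side [327.8 190. ] area 21 bbox [326 188   5   5] pan x,y [ 40. -20.]
side [324.3 195.2] area 6 bbox [324 194   2   4] pan x,y [ 14. -14.]
top [300.5 185.6] area 11 bbox [298 184   5   5] pan x,y [-30.  24.]
top [313.2 190. ] area 4 bbox [312 189   3   3] pan x,y [10. 11.]
top [312.2 200.6] area 11 bbox [310 199   5   4] pan x,y [  7. -22.]
top [319.  202.5] area 4 bbox [318 202   3   2] pan x,y [ 29. -27.]
[ 0.04  0.    5.67 -0.  ]
```

{"op": "play_rows", "data": {
  "targets": [
    [1,0,0,0.3,0],
    [1,0,0,1.0,0],
    [1,0,0,2.2,0],
    [1,0,0,3.8,0],
    [1,0,0,5.45,0],
    [1,0,0,4.3,0],
    [1,0,0,4.3,0],
    [1,0,0,4.3,0]
  ]
}}

```text
time_s: 14.65
tool_pos: [503.4, -164.1, 183.0]
tcp_rot: [-0.018, -0.707, 0.707, 0.018]
force: [0.3, -0.4, -1.3]
grip_width: 0.202
```

```bash
python3 - <<'E'
from h import *
i1=snap("side","s10");i2=snap("top","t10");p=st()
chunks(i1,"side",p,lim=55);chunks(i2,"top",p,lim=55)
print(to(500.7,-204,p[0][2],-1.62,p))
a=cv2.imread("pics/t10.png")[130:250,310:430];b=cv2.imread("pics/s10.png")[110:230,270:400]
cv2.imwrite("pics/c10.png",np.hstack([cv2.resize(a,(400,400),interpolation=cv2.INTER_CUBIC),cv2.resize(b,(400,400),interpolation=cv2.INTER_CUBIC)]))
E
```

```text
t 14.75 pos [ 503.7 -163.1  183.1] yaw -1.6191 F [-0.3  0.1 -0.8] T [ 0.09 -0.02 -0.  ] grip 0.201 tilt [ 0. -1.  0.]
top [370.4 188. ] area 16 bbox [368 186   6   5] pan x,y [59. 21.]
top [368.2 193.8] area 13 bbox [367 192   4   5] pan x,y [53.  3.]
top [377.9 195. ] area 15 bbox [375 192   6   7] pan x,y [83. -0.]
top [367.5 199.8] area 6 bbox [367 198   2   5] pan x,y [ 51. -16.]
top [372.  199.6] area 11 bbox [370 198   5   5] pan x,y [ 65. -15.]
[0.03 0.   1.37 0.01]
```

View pics/c10.png

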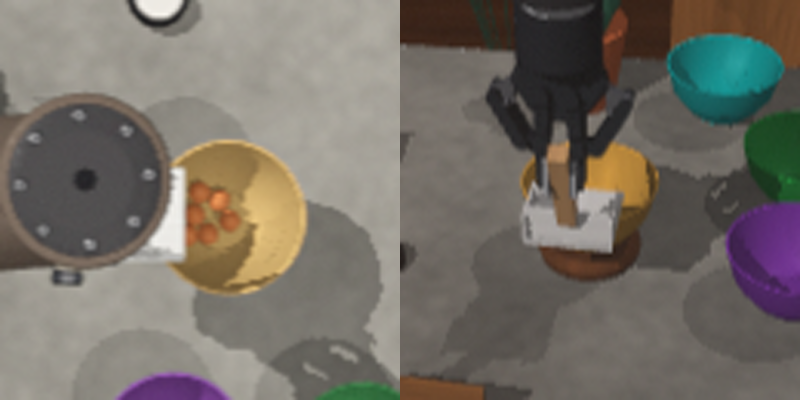

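{"op": "play_rows", "data": {
  "targets": [
    [1,0,0,-0.13,0],
    [1,0,0,-0.43,0],
    [1,0,0,-0.9,0],
    [1,0,0,-1.5,0],
    [1,0,0,-2.2,0],
    [1,0,0,-2.9,0],
    [1,0,0,-3.4,0],
    [1,0,0,-3.6,0]
  ]
}}

```text
time_s: 15.55
tool_pos: [508.9, -52.9, 183.2]
tcp_rot: [0.017, 0.707, -0.707, -0.016]
force: [0.4, 0.0, -0.4]
grip_width: 0.199
```

```bash
python3 - <<'E'
from h import *
i1=snap("side","s11");i2=snap("top","t11");p=st()
chunks(i1,"side",p,lim=60);chunks(i2,"top",p,lim=70)
h=cv2.cvtColor(i2,cv2.COLOR_RGB2HSV)[170:220,350:405];print(cv2.inRange(h,(4,120,80),(14,255,255))//255 @ np.ones(55,int))
a=i2[170:220,350:405,::-1];b=i2[160:230,300:370,::-1]
cv2.imwrite("pics/c11.png",np.hstack([cv2.resize(a,(400,400),interpolation=cv2.INTER_CUBIC),cv2.resize(b,(400,400),interpolation=cv2.INTER_CUBIC)]))
E
```

```text
t 15.65 pos [508.9 -53.8 183.2] yaw -1.6178 F [-0.3 -0.9 -1.4] T [ 0.02  0.   -0.02] grip 0.199 tilt [-0. -1. -0.]
side [324.8 171.4] area 5 bbox [324 171   3   2] pan x,y [112.   6.]
side [337.2 173.5] area 17 bbox [335 172   6   4] pan x,y [107. -34.]
top [372.4 189.7] area 17 bbox [370 187   7   6] pan x,y [175.  16.]
top [378.  194.2] area 4 bbox [377 193   3   3] pan x,y [193.   2.]
top [373.  198.2] area 4 bbox [372 198   3   2] pan x,y [177. -11.]
[ 0  0  0  0  0  0  0  0  0  0  0  0  0  0  0  0  4 10 12 13 13 14 15 11
 13 13 13 13 10 11 13 14 12 10  4  0  0  0  0  0  0  0  0  0  0  0  0  0
  0  0]
```

View pics/c11.png

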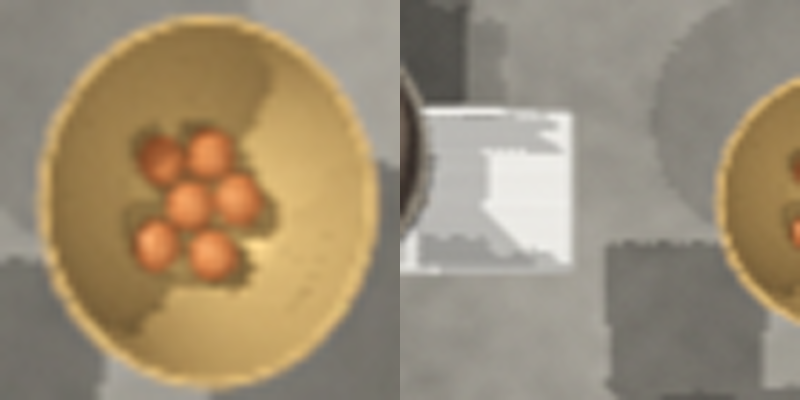

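{"op": "play_rows", "data": {
  "targets": [
    [1,0.2,0,-0.8,-1],
    [1,0.6,0,-2.2,-2.5],
    [1,1.0,0,-3.8,-4],
    [1,1.5,0,-5.4,-5.6],
    [1,2.0,0,-7.0,-7.2],
    [1,2.5,0,-8.6,-8.8],
    [1,3.0,0,-10.2,-10.4],
    [1,3.4,0,-11.6,-12]
  ]
}}

```text
time_s: 16.45
tool_pos: [423.3, 299.2, 183.3]
tcp_rot: [-0.34, 0.62, -0.62, 0.34]
force: [1.6, 0.6, -1.0]
grip_width: 0.204
```

```bash
python3 - <<'E'
from h import *
capture("top");p=st();print(to(423.9,320.8,140,.13,p))
E
```

```text
t 16.5 pos [423.4 304.5 183.5] yaw -0.556 F [0.6 7.5 0.9] T [ 1.28 -0.11  0.03] grip 0.202 tilt [-0.003 -1.     0.   ]
[-0.46  1.45 -0.27 -7.86]
```

{"op": "play_rows", "data": {
  "targets": [
    [1,-0.2,0,-0.1,-1],
    [1,-0.4,0,-0.2,-2.4],
    [1,-0.6,0.3,-0.36,-3.8],
    [1,-0.6,0.7,-0.36,-5.2],
    [1,-0.6,1.1,-0.36,-6.4],
    [1,-0.6,1.4,-0.36,-7.4],
    [1,-0.6,1.5,-0.36,-7.8],
    [1,-0.6,1.5,-0.36,-7.9]
  ]
}}

```text
time_s: 17.3
tool_pos: [424.7, 317.6, 137.4]
tcp_rot: [0.529, -0.47, 0.47, -0.528]
force: [0.5, 0.6, -1.2]
grip_width: 0.199
```

```bash
python3 - <<'E'
from h import *
np.set_printoptions(precision=1,suppress=True)
snap("top","t12");snap("side","s12");p=st()
for n in("scoop_lip","scoop","rest"):
    g=[nets.mark_of(n,c) for c in("top","side")]
    print(n,[[(np.round(q["pixel"],1),q["confidence"]) for q in r[:2]] for r in g])
    if all(g): print(tri(g[0][0]["pixel"],g[1][0]["pixel"]))
print(to(423.9,320.8,95,.13,p)); print("expect lip",p[0]+p[1]@[0,82,116])
E
```

```text
t 17.4 pos [425.  318.1 138.1] yaw 0.1154 F [-0.1 -0.3 -0.5] T [-0.   0.1  0. ] grip 0.196 tilt [ 0. -1.  0.]
scoop_lip [[(array([177.7, 186.5]), 0.76)], [(array([269.7, 353.6]), 0.6)]]
(array([544.2, 331.4,  54.9]), np.float64(2.7842138846533464))
scoop [[(array([179.6, 202.1]), 0.57)], [(array([293.2, 351.6]), 0.75)]]
(array([495. , 324.4,  60.5]), np.float64(2.228329289168108))
rest [[(array([382.5, 199.4]), 0.3)], [(array([296.7, 368.8]), 0.95), (array([272.1, 247.7]), 0.58)]]
(array([  634.9,  -582.8, -1730.1]), np.float64(264.459013430214))
[-0.1  1.4 -0.  -0.2]
expect lip [540.2 331.5  56.1]
```

{"op": "play_rows", "data": {
  "targets": [
    [1,-0.1,0.3,0,-0.2],
    [1,-0.1,0.7,0,-0.2],
    [1,-0.1,1.1,0,-0.2],
    [1,-0.1,1.4,0,-0.2],
    [1,-0.1,1.55,0,-0.2],
    [1,-0.1,1.65,0,-0.2],
    [1,-0.1,1.7,0,-0.2],
    [1,-0.1,1.7,0,-0.2]
  ]
}}

```text
time_s: 18.5
tool_pos: [424.5, 321.4, 87.1]
tcp_rot: [-0.532, 0.465, -0.465, 0.532]
force: [0.3, -0.4, -1.0]
grip_width: 0.197
```

```bash
python3 - <<'E'
from h import *
snap("side","s13");p=st();capture("side");p=st()
print(onz((296.7,368.8),"side",0), to(423.9,320.8,87,.13,p))
E
```

```text
t 18.55 pos [424.6 321.5  87.3] yaw 0.134 F [ 0.1 -0.6 -2.1] T [0.02 0.06 0.03] grip 0.197 tilt [-0. -1.  0.]
t 18.6 pos [424.6 321.5  87.4] yaw 0.134 F [-0.5  0.3 -0.6] T [-0.04  0.04  0.  ] grip 0.203 tilt [-0.001 -1.     0.001]
[491.80690011 327.72442167   0.        ] [ 0.02  0.01 -0.03  0.05]
```

{"op": "play_rows", "data": {
  "targets": [
    [1,0.05,0,-0.05,0],
    [1,0.05,0.02,-0.05,0],
    [1,0.05,0.03,-0.05,0],
    [0.7,0.05,0.03,-0.05,0],
    [0.6,0.05,0.03,-0.05,0],
    [0.4,0.05,0.03,-0.05,0],
    [0.1,0.05,0.03,-0.05,0],
    [0,0.05,0.03,-0.05,0]
  ]
}}

```text
time_s: 19.4
tool_pos: [423.2, 319.6, 86.1]
tcp_rot: [-0.532, 0.465, -0.465, 0.532]
force: [-0.5, -0.5, 0.3]
grip_width: 0.894
```

{"op": "play_rows", "data": {
  "targets": [
    [0,0,0,0,0],
    [0,0,0,0,0],
    [0,0,0,0,0],
    [0,0,-0.6,0,0],
    [0,0,-1.8,0,0],
    [0,0,-3.2,0,0],
    [0,0,-4,0,0],
    [0.5,0,-4,0,0]
  ]
}}

```text
time_s: 20.2
tool_pos: [424.6, 321.2, 210.3]
tcp_rot: [-0.53, 0.465, -0.465, 0.535]
force: [0.6, 0.7, 0.0]
grip_width: 0.858
```

```bash
python3 - <<'E'
from h import *
np.set_printoptions(precision=1,suppress=True)
snap("top","t14");snap("side","s14");p=st()
for n,z in(("scoop_lip",6),("scoop",6),("scoop_grip",97.6),("rest",0),("bin",0),("door_hinge",50),("door_edge",50)):
    g=[nets.mark_of(n,c) for c in("top","side")]
    print(n,[[(np.round(q["pixel"],1),round(q["confidence"],2),onz(q["pixel"],c,z)[:2]) for q in r[:2]] for r,c in zip(g,("top","side"))])
E
```

```text
t 20.3 pos [423.1 319.7 206.5] yaw 0.1337 F [-0.2 -0.  -0.5] T [0. 0. 0.] grip 0.695 tilt [-0. -1.  0.]
scoop_lip [[(array([182.8, 187.4]), 0.58, array([545.2, 332.3]))], [(array([276.1, 367.8]), 0.88, array([533.6, 333.8]))]]
scoop [[(array([183.4, 200.1]), 0.58, array([501.7, 331. ]))], [(array([296.3, 366.5]), 0.81, array([492.6, 326.1])), (array([330.8, 341. ]), 0.35, array([428.3, 260.8]))]]
scoop_grip [[(array([177.4, 223.4]), 0.71, array([425.5, 319. ]))], [(array([331.4, 342.4]), 0.75, array([420.4, 317.4]))]]
rest [[(array([180.4, 203.3]), 0.66, array([491.2, 343.8])), (array([386.5, 194.9]), 0.45, array([ 498.6, -363.9]))], []]
bin [[(array([282. , 161.8]), 0.88, array([622.9,  -9.6])), (array([371.8, 197.4]), 0.22, array([ 491.6, -313.1]))], [(array([274.9, 251.8]), 0.73, array([615.3,   9.1]))]]
door_hinge [[(array([257.6, 177. ]), 0.71, array([569. ,  67.3])), (array([179.5, 224.2]), 0.2, array([421.3, 329.9]))], [(array([285.5, 256.5]), 0.7, array([568.5,  67.7]))]]
door_edge [[(array([252.3, 212.8]), 0.61, array([451.8,  87.7]))], []]
```

```bash
cat >> h.py <<'E'
def C(q,off,r=95): return bw(-65-r*np.sin(q)-off*np.cos(q),58-r*np.cos(q)+off*np.sin(q))
E
python3 - <<'E'
from h import *
p=st();print(to(*C(1.69,50),190,-.05,p),C(1.69,50))
M=Ro.from_euler('z',-.05).as_matrix()@np.array([[0,0,1],[-1,0,0],[0,-1,0.]]);q0=(np.array([*C(1.69,50),35]),M,-.05)
for q,o in[(1.69,30),(1.69,20)]+[(a,20) for a in np.arange(1.5,.55,-.15)]:print(round(q,2),o,to(*C(q,o),35,-.05,q0))
q1=(np.array([*C(.6,20),35]),M,-.05)
for q,o in[(.5,19),(.4,18),(.3,17),(.2,16),(.13,15),(.06,15),(0,15),(0,12)]:print(round(q,2),o,to(*C(q,o),35,-.05,q1))
E
```

```text
t 21.0 pos [423.1 319.6 206.1] yaw 0.1339 F [ 0.4 -0.5  0.6] T [-0.01  0.01 -0.01] grip 0.5 tilt [ 0. -1. -0.]
[6.48 0.54 1.   2.11] (np.float64(478.7565753001028), np.float64(131.0598776024421))
1.69 30 [ 0.66  0.   -0.08 -0.  ]
1.69 20 [ 0.99  0.   -0.12 -0.  ]
1.5 20 [ 1.59  0.   -0.26 -0.  ]
1.35 20 [ 2.07  0.   -0.29 -0.  ]
1.2 20 [ 2.56  0.   -0.25 -0.  ]
1.05 20 [ 3.03  0.   -0.13 -0.  ]
0.9 20 [ 3.48  0.    0.05 -0.  ]
0.75 20 [ 3.89  0.    0.3  -0.  ]
0.6 20 [ 4.27  0.    0.61 -0.  ]
0.5 19 [ 0.24  0.    0.26 -0.  ]
0.4 18 [ 0.45  0.    0.55 -0.  ]
0.3 17 [ 0.62  0.    0.86 -0.  ]
0.2 16 [ 0.76  0.    1.19 -0.  ]
0.13 15 [ 0.84  0.    1.43 -0.  ]
0.06 15 [ 0.89  0.    1.65 -0.  ]
0 15 [ 0.93  0.    1.84 -0.  ]
0 12 [ 0.93  0.    1.94 -0.  ]
```

{"op": "play_rows", "data": {
  "targets": [
    [1,1.2,0,0.2,0.4],
    [1,2.6,0.2,0.4,1],
    [1,4.0,0.4,0.6,1.6],
    [1,5.3,0.5,0.8,2.1],
    [1,6.2,0.8,1.0,2.1],
    [1,6.5,1.6,1.0,2.1],
    [1,6.5,3.0,1.0,2.1],
    [1,6.5,4.0,1.0,2.1]
  ]
}}

```text
time_s: 21.8
tool_pos: [478.6, 129.5, 84.7]
tcp_rot: [-0.487, 0.513, -0.512, 0.487]
force: [0.2, 0.3, -0.7]
grip_width: -0.0
```

```bash
python3 - <<'E'
from h import *
capture("top");p=st();print(to(*C(1.69,50),35,-.05,p))
E
```

```text
t 21.85 pos [476.1 128.3  80.4] yaw -0.0516 F [-2.5 -1.3 -4.4] T [-0.23  0.44 -0.02] grip 0.006 tilt [ 0.003 -1.    -0.006]
[-0.1   1.51  0.09 -0.02]
```

{"op": "play_rows", "data": {
  "targets": [
    [1,0,0.8,0.05,0],
    [1,0,1.5,0.05,0],
    [1,0,1.7,0.05,0],
    [1,0.3,1.7,0,0],
    [1,0.6,1.7,-0.05,0],
    [1,1.0,1.7,-0.1,0],
    [1,1.3,1.7,-0.18,0],
    [1,1.6,1.7,-0.22,0]
  ]
}}

```text
time_s: 22.65
tool_pos: [470.0, 81.9, 35.9]
tcp_rot: [0.487, -0.512, 0.512, -0.488]
force: [0.9, 0.4, 0.3]
grip_width: -0.003
```

```bash
python3 - <<'E'
from h import *
np.set_printoptions(precision=1,suppress=True)
snap("top","t15");snap("side","s15");p=st();q0=p
for c in("top","side"):print([(q["confidence"],onz(q["pixel"],c,50)[:2]) for q in nets.mark_of("door_edge",c)[:2]])
for q in np.arange(1.5,.4,-.15):print(round(q,2),to(*C(q,20),35,-.05,q0))
E
```

```text
t 22.75 pos [469.5  81.5  35.5] yaw -0.0507 F [0.1 0.9 0.4] T [ 0.  -0.1 -0. ] grip 0.001 tilt [-0. -1.  0.]
[(0.64, array([434.9,  49.3])), (0.42, array([ 499.5, -324.1]))]
[(0.91, array([444.4,  52.1]))]
1.5 [-0.1  0.  -0.  -0. ]
1.35 [ 0.4  0.  -0.1 -0. ]
1.2 [ 0.9  0.  -0.  -0. ]
1.05 [ 1.4  0.   0.1 -0. ]
0.9 [ 1.8  0.   0.3 -0. ]
0.75 [ 2.2  0.   0.5 -0. ]
0.6 [ 2.6  0.   0.8 -0. ]
0.45 [ 2.9  0.   1.2 -0. ]
```

{"op": "play_rows", "data": {
  "targets": [
    [1,0.4,0,-0.05,0],
    [1,0.9,0,0,0],
    [1,1.35,0,0.1,0],
    [1,1.8,0,0.25,0],
    [1,2.2,0,0.5,0],
    [1,2.6,0,0.8,0],
    [1,2.8,0,1.05,0],
    [1,2.95,0,1.25,0]
  ]
}}

```text
time_s: 23.65
tool_pos: [503.4, -8.0, 35.0]
tcp_rot: [-0.488, 0.512, -0.512, 0.487]
force: [-0.2, 0.4, 0.5]
grip_width: -0.0
```

```bash
python3 - <<'E'
from h import *
np.set_printoptions(precision=2,suppress=True)
snap("top","t16");snap("side","s16");p=st();q0=p
for c in("top","side"):print([(q["confidence"],onz(q["pixel"],c,50)[:2]) for q in nets.mark_of("door_edge",c)[:2]])
for q,o in[(.4,18),(.3,17),(.2,16),(.13,15),(.06,15),(0,15),(0,12)]:print(round(q,2),o,to(*C(q,o),35,-.05,q0),bw(-65-113*np.sin(q),58-113*np.cos(q)))
E
```

```text
t 23.75 pos [503.7  -7.8  35. ] yaw -0.05 F [-0.1  0.3  0.2] T [ 0.04 -0.01  0.02] grip 0.003 tilt [ 0. -1.  0.]
[]
[(0.6, array([513.35, -37.08]))]
0.4 18 [0.13 0.   0.1  0.  ] (np.float64(514.8289195374575), np.float64(-35.974361460350366))
0.3 17 [0.31 0.   0.41 0.  ] (np.float64(525.2325726495606), np.float64(-40.37295544625168))
0.2 16 [0.45 0.   0.73 0.  ] (np.float64(536.0233774962654), np.float64(-43.710942547800734))
0.13 15 [0.52 0.   0.98 0.  ] (np.float64(543.7496830949084), np.float64(-45.39817617955559))
0.06 15 [0.58 0.   1.2  0.  ] (np.float64(551.5750768974258), np.float64(-46.540877963604615))
0 15 [0.62 0.   1.39 0.  ] (np.float64(558.3323787644399), np.float64(-47.082618319129054))
0 12 [0.62 0.   1.49 0.  ] (np.float64(558.3323787644399), np.float64(-47.082618319129054))
```

Door is at about q = 0.4. Push on past the catch, ending about at the predicted seat.

{"op": "play_rows", "data": {
  "targets": [
    [1,0.15,0,0.15,0],
    [1,0.3,0,0.4,0],
    [1,0.45,0,0.7,0],
    [1,0.5,0,0.95,0],
    [1,0.55,0,1.1,0],
    [1,0.6,0,1.2,0],
    [1,0.6,0,1.3,0],
    [1,0.6,0,1.3,0]
  ]
}}

```text
time_s: 24.65
tool_pos: [541.5, -27.4, 35.1]
tcp_rot: [0.487, -0.512, 0.512, -0.488]
force: [-0.7, -0.4, -0.0]
grip_width: -0.004
```

```bash
python3 - <<'E'
from h import *
np.set_printoptions(precision=2,suppress=True)
p=st();snap("top","t17");snap("side","s17");p=st()
for c in("top","side"):print([(q["confidence"],onz(q["pixel"],c,50)[:2]) for q in nets.mark_of("door_edge",c)[:2]])
print(to(*C(0,15),35,-.05,p))
E
```

```text
t 24.65 pos [541.5 -27.4  35.1] yaw -0.0494 F [-0.7 -0.4 -0. ] T [0.06 0.04 0.06] grip -0.004 tilt [-0. -1.  0.]
t 24.75 pos [541.  -27.4  35.1] yaw -0.0493 F [ 0.8  0.  -0.2] T [-0.02  0.01 -0.04] grip -0.004 tilt [ 0. -1. -0.]
[]
[(0.56, array([562.36, -53.96]))]
[0.03 0.   0.11 0.01]
```

{"op": "play_rows", "data": {
  "targets": [
    [1,0,0,0.05,0],
    [1,0,0,0.1,0],
    [1,0,0,0.15,0],
    [1,0,0,0.18,0],
    [1,0,0,0.2,0],
    [1,0,0,0.2,0],
    [1,0,0,0.2,0],
    [1,0,0,0.2,0]
  ]
}}

```text
time_s: 25.65
tool_pos: [543.0, -28.1, 34.4]
tcp_rot: [-0.489, 0.514, -0.511, 0.485]
force: [-12.6, 4.5, 8.0]
grip_width: -0.002
```

```bash
python3 - <<'E'
from h import *
p=st();capture("side");p=st()
E
```

```text
t 25.65 pos [543.  -28.1  34.4] yaw -0.0503 F [-12.6   4.5   8. ] T [ 1.59  4.47 -0.  ] grip -0.002 tilt [ 0.001 -1.    -0.007]
t 25.7 pos [543.  -28.   34.5] yaw -0.0503 F [-13.5   4.4   8.6] T [1.62 4.48 0.05] grip 0.002 tilt [ 0.001 -1.    -0.007]
```

{"op": "play_rows", "data": {
  "targets": [
    [1,0,0,-0.3,0],
    [1,0,0,-1.0,0],
    [1,0,0,-2.2,0],
    [1,0,-1.2,-2.8,0],
    [1,0,-2.6,-3.2,0],
    [1,0,-4.0,-3.4,0],
    [1,0,-5.0,-3.4,0],
    [1,0,-5.0,-3.4,0]
  ]
}}

```text
time_s: 26.5
tool_pos: [447.8, -22.0, 189.9]
tcp_rot: [0.485, -0.51, 0.514, -0.491]
force: [1.5, 0.5, -0.1]
grip_width: -0.0
```

```bash
python3 - <<'E'
from h import *
np.set_printoptions(precision=1,suppress=True)
snap("top","t18");snap("side","s18");p=st()
for n,z in(("scoop_lip",6),("scoop",6),("scoop_grip",97.6),("jar",0),("stopwatch",0),("bowl",22),("door_hinge",50),("door_edge",50)):
    print(n,[[(round(q["confidence"],2),onz(q["pixel"],c,z)[:2]) for q in nets.mark_of(n,c)[:4]] for c in("top","side")])
print("door q pred px:",[(q,proj([*bw(-65-113*np.sin(q),58-113*np.cos(q)),50],"side").round(1)) for q in(0,.13)])
# change vs start in areas of jar, watch, bowl, and door strip
for cam,a,b in(("top","t0","t18"),("side","s0","s18")):
    A,Bm=cv2.imread(f"pics/{a}.png"),cv2.imread(f"pics/{b}.png")
    for n,X in(("jar",(738,225,55)),("watch",(720,-267,8)),("bowl",(496,-320,80))):
        u,v=(int(t) for t in proj(X,cam));w=28;d=cv2.absdiff(A,Bm).max(2)[v-w:v+w,u-w:u+w];print(cam,n,"changed px",(d>40).sum())
i=cv2.imread("pics/t18.png")[:,:,::-1]
h=cv2.cvtColor(i,cv2.COLOR_RGB2HSV);m=cv2.inRange(h,(14,90,90),(26,255,255));w=np.zeros_like(m);cv2.circle(w,(378,195),32,255,-1);m&=w
c,_=cv2.findContours(m,cv2.RETR_EXTERNAL,cv2.CHAIN_APPROX_NONE);print(cv2.minEnclosingCircle(max(c,key=cv2.contourArea)))
E
```

```text
t 26.6 pos [445.6 -22.4 185.9] yaw -0.0494 F [ 0.3 -0.7 -0.1] T [-0.   0.1 -0. ] grip 0.004 tilt [-0. -1.  0.]
scoop_lip [[(0.75, array([535.3, 332.8])), (0.64, array([567.8,  80.6]))], [(0.72, array([535.6, 337.8]))]]
scoop [[(0.83, array([502.7, 328.6]))], [(0.87, array([501.2, 323.5])), (0.65, array([ 495.5, -345.4]))]]
scoop_grip [[(0.75, array([423.6, 318.1]))], [(0.91, array([418.1, 315.3]))]]
jar [[(0.79, array([742.8, 225.7]))], [(0.63, array([736.2, 221.8])), (0.54, array([539.1, 329.4]))]]
stopwatch [[(0.7, array([ 731.4, -262.7]))], [(0.67, array([ 711.6, -283.8]))]]
bowl [[(0.95, array([ 368. , -610.9])), (0.7, array([ 270.4, -447.8])), (0.66, array([ 491.1, -331.4])), (0.6, array([ 283.7, -261.9]))], [(0.95, array([ 268.7, -421.5])), (0.74, array([ 276.7, -230.7])), (0.66, array([ 490.8, -328.7]))]]
door_hinge [[(0.94, array([568.8,  71.6])), (0.54, array([ 519.1, -297.1]))], [(0.78, array([553.7,  69.4]))]]
door_edge [[(0.44, array([556.3, -44.7]))], [(0.58, array([551.6, -51.5]))]]
door q pred px: [(0, array([297.7, 226.7])), (0.13, array([302.7, 227.5]))]
top jar changed px 0
top watch changed px 0
top bowl changed px 159
side jar changed px 0
side watch changed px 0
side bowl changed px 1137
((378.1556701660156, 194.70755004882812), 23.365446090698242)
```

```bash
python3 - <<'E'
from h import *
np.set_printoptions(precision=2,suppress=True)
i=cv2.imread("pics/t18.png")[:,:,::-1];i0=cv2.imread("pics/t0.png")[:,:,::-1]
d=cv2.absdiff(i,i0).max(2)
# per column across the bin, rows changed vs start near the bin's front
for col in range(258,296,4):
    ys=[r for r in range(168,192) if d[r,col]>25]
    print(col,ys,[round(onz((col,r),"top",50)[0]) for r in (ys[:1]+ys[-1:])],i[172:188,col,0])
for q in(0,.13):
    print(q,[proj([*bw(-65-s*np.sin(q)-o*np.cos(q),58-s*np.cos(q)+o*np.sin(q)),50],"top").round(1) for s in(10,113) for o in(-4,4)])
E
```

```text
258 [180, 181, 182, 183, 184, 185, 186, 187, 188, 189, 190, 191] [559, 523] [138 138 139 140 145 169 197 191 144 146 145 145 147 148 149 149]
262 [177, 178, 179, 183, 184, 185, 187, 188, 189, 190, 191] [569, 522] [ 91  92  91  90  92 135 198 196 122 121 134 170 172 167 115 143]
266 [177, 178, 179, 180, 182, 185, 188, 189, 190, 191] [568, 522] [ 96  98  95  94  97 137 200 199 137  96  97 103 132 164 111 121]
270 [178, 179, 180, 188, 189, 190, 191] [564, 522] [ 98  98  98  98  96 121 202 200 138 101 104 110 124 125 109 112]
274 [178, 179, 180, 190, 191] [564, 521] [ 95  95  96  96  93 118 199 199 159 117 118 119 120 117 102 102]
278 [178, 179, 180, 181, 182, 183, 184, 185, 188] [564, 531] [140 140 141 140 139 147 192 195 163 113 113 115 116 116 110 101]
282 [178, 179, 180, 182, 183, 184, 185, 188, 189, 190] [563, 524] [141 142 143 144 144 159 202 212 206 133 116 119 119 119 109 102]
286 [178, 179, 180, 182, 183, 184, 185, 188, 189, 190] [563, 523] [148 148 148 148 147 160 217 220 217 139 121 125 124 124 118 101]
290 [178, 179, 180, 184, 185, 186, 188, 189, 190] [562, 523] [152 152 152 152 150 164 218 221 211 140 128 128 124 123 116  99]
294 [188, 189, 190] [529, 523] [ 92  92  93  93  94  91  88  98 107 106 108 108 107 102  98 101]
0 [array([261.2, 177.3]), array([261.1, 179.8]), array([292.4, 178. ]), array([292.4, 180.4])]
0.13 [array([261.3, 177.8]), array([260.9, 180.2]), array([292.2, 182.4]), array([291.8, 184.8])]
```

```bash
python3 -c "
from bench import workorder
print(workorder.sign_off())"
```

```text
the job is handed in; nothing more can be done
None
```

I put all six cork chunks in the brass bowl, set the scoop back on its rest and pushed the bin door shut. I handed the job in at about 27 s of the 72 s allowed.

- **Chunks:** the scoop picked up all six in one pass along the bin floor. One quick forward-and-back stroke over the bowl threw them all in. The last picture I viewed shows six in the bowl and none left on the scoop. The gripper's fingers never touched them.
- **Scoop:** it was released level, within about 2–3 mm of the rest's middle by the measured pose. The network's marks for the scoop afterwards scatter by up to about 9 mm but fit that.
- **Door:** it met a hard stop under about 13 N, well above the 3–4 N that the catch needs. In the final top picture its top edge lies where a fully shut door should (rows 178–180), not where one held at the catch would (182–185).
- **Bowl, jar and stopwatch:** the jar and the stopwatch showed no changed pixels in either camera. The bowl's rim in the top view is within half a pixel of where I measured it before the dump. The side view of the bowl differed a lot, probably because the arm was in front of it, so the top view is the only check on the bowl.

I had used all 12 picture views by the time the chunks were in the bowl, so the scoop and door checks come from measurements only.

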